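Cap the insert tubes and unclip their carrier from its bench dock

ROBOT

A 7-joint arm with a two-finger parallel gripper is mounted at the origin on a cart in front of the work surface, level with it; the furniture and walls round the work are solid. World frame = base frame: x ahead of the robot, y to its left, z up, the work surface at z = 0. Lengths are in m, angles in rad, forces in N, time in s.
With the tool pointing down it reaches from about 0.425 to 0.875 m from the base axis. Payload 9.9 kg.
Tool frame: the origin (TCP) lies between the finger pads; the fingertips stand 25 mm ahead of it and the grasp point (between the pads) lies 6 mm ahead of it; z points along the fingers, y is the line along which they close (so a half turn about z gives the same grasp; the last joint's range is limited). The gripper opens to 85 mm and grips with 20 to 120 N. Pads are 22 mm wide; open, the fingers measure 114 mm over their backs; the gripper's body (76 mm by 85 mm) begins 54 mm behind the grasp point. The pads swing forward as they close: fully open they stand 13 mm farther back than shut.
Start: joints at [-1.376, 0.576, 0.025, 1.437, -0.015, 1.129, -0.057], TCP at [0.186, 0.649, 0.256] pointing down, gripper open.
Joint ranges: [-2.76, 2.76], [-0.34, 2.15], [-1.52, 1.57], [0.19, 2.46], [-1.09, 4.23], [0.17, 1.99], [-2.82, 2.82]. Speed limits (rad/s): [2.22, 2.22, 3.01, 3.01, 3.14, 3.14, 3.14].

INTERFACE

Orientations are given as [roll, pitch, yaw] about the fixed x, y, z axes, in that order (R = Rz(yaw) Ry(pitch) Rx(roll)).
In Python, from workcell import ctrl gives the robot as it stands.
- The arm moves only by the tool servo_tool, never from a script. Its arguments are lists of equal length, an entry for each row: "gripper": the opening, from 0 (shut) to 1 (fully open); "travel": the shift along the world's x, y, z in mm, a list of three; "turn": the turn about the world's z in degrees. A call has 1 to 5 rows; each row is the pose to reach, as a shift and turn from the pose commanded when the call began; what a row does not reach only later rows make up. A row lasts 1/12 s, in which the tool goes at most 41.7 mm and 7.16 degrees, less where a joint would pass 70% of its speed; a pose out of reach is approached as far as the arm can. A call with a gripper value outside its range is refused whole. The fingers move at their own pace and stop on an object; "grip_force" is the grip in N (left out, the last holds). Time passes only in rows, so rows that repeat a pose let the fingers close. It gives the time, the measured TCP pose, the force, the opening and the grip force at its end, in the units of the state.
- ctrl.state(): the state, without advancing time (a new reading comes with each control period).
- ctrl.camera(name): name is "scene" or "top" or "wrist"; returns the picture (384x512x3 uint8, red, green, blue); there is no depth.
- ctrl.camera_params(name): a dict with "fx", "fy", "cx", "cy" (pixels), "R" (3x3) and "t" (3): a world point X has camera coordinates R X + t. Camera axes: x right, y down, z forward; pixel columns grow to the right and rows downward; lengths in m; the calibration is good to about 2 mm. A picture is of the moment at which its call begins: read the wrist's pose just before it. camera_params takes no time and is no camera call; for the wrist camera it gives the pose at the moment of the call.
- ctrl.sign_off(): hands the job in; it is judged then, once.
Trained networks look in the newest picture that a camera, given by its name, has taken for a name from the list of things; names that differ only in an ending like _2 or _b are one class to them, and where a whole thing is asked for, a point or a joint stands for the part that bears it (a point fixed in the world has none). Each returns a list of dicts, best first, with "confidence" (0 to 1); they miss things now and then, are a little off and sometimes report something else, mostly with a low value. They report only what shows in the picture. A call takes as long as a camera call.
- ctrl.trace(camera, label): "mask" (384x512 bool, what is visible of it) and "extent" ([left, top, right, bottom] in pixels, round what is visible of it).
The state is a dict: "time_s": time; "joints": joint angles; "dq": joint speeds; "effort": joint torques, N m; "tool_pos": TCP position; "ee_rot": TCP orientation; "contact_force": force on the tool from outside, world axes, zero at the start; "torque": the same for the moment, N m; "gripper_width": finger opening in m; "grasp_force": force on a finger pad.
Only numpy, scipy, OpenCV 4.12 (cv2) and the standard library are available. Lean on these libraries where they do the work, as an engineer would, in place of code of your own. Each camera call takes 0.05 s, during which the arm holds its last target. There are 200 camera calls.

TASK

Two grey carriers are clipped into bench docks; one of them holds two round tubes of brass inserts whose hinged flip caps were left standing open. Press both of those caps shut while the carrier still sits in its dock, then pinch its two opposed side catches together and lift it straight up out of the dock. Finish while still holding it by the pinched catches, upright and still, about 10 cm above its seat and touching nothing else; leave the other carrier clipped in and do not disturb the things lying around.

Things in the scene. Friction and masses are not known exactly. Their poses are not given: they have to be found in the camera images.
- carrier_grip (a point): Grasp centre of the carrier with round tubes: midway between its two catch paddles, half-way up, 65 mm above the bench when seated. Axes: x from front to back catch (they close along x), y along its length, z up. Paddles: ribbed plates 28 mm wide (y), 41 mm tall, outer faces 24 mm either side of this point along x; pinched fully in, 34 mm over both faces.
- carrier: The tube carrier, grey plastic, 40 (x) by 146 (y) mm, 0.18 to 0.4 kg; its lower 22 mm sit in the dock. Origin: centre of its underside, 57 mm below carrier_grip. An 18 mm thick web (46 mm in y, top 82 mm above the bench) stands between the paddles; the tubes, 33 mm across at most, stand at y = +-52 mm.
- mouth_left (a point): Where the top of the left (+y) tube's flip cap lies when shut, at its centre, 76 mm above the bench when seated; axes as carrier_grip. White cap: disc 31 mm across, 5 mm thick, hinged 17.5 mm along +x from here and 3.5 mm lower; disc and rounded front lip reach 36 mm from the hinge. Open, it leans up and back, its free edge up to 36 mm higher.
- mouth_right (a point): The same for the right tube (carrier -y side).
- cap_left (a joint): Hinge of the left flip cap, rad: 0 shut, grows as it opens (starts 0.5 to 1.25, limit 1.9). Light friction hinge: it stays where it is left, about 1 N moves it. Swing it over towards the front (-x) and down: a push straight down on the edge of a cap that stands above 0.6 rad can bind by friction.
- cap_right (a joint): The same for the right flip cap.
- carrier_catch_front (a joint): Inward travel of the front (-x) catch, m: 0 sprung out, 0.007 fully in (spring 2.4 N at 0, 6.6 N fully in; springs back). Unless both catches are in by more than 5 mm, their hooks hold under the dock's ledges and the carrier cannot be lifted.
- carrier_catch_back (a joint): The same for the back (+x) catch.
- dock: Fixed dock of the tube carrier: aluminium base 72 (x) by 204 (y) by 8 mm, dark steel socket walls 60 by 166 mm outside, rim 30 mm above the bench, a window under a ledge at each catch; 2 mm of play all round. Origin: underside centre, on the bench; axes as the carrier's, whose underside rests 8 mm above this origin.
- spare_grip (a point): Same point on the other carrier: same grey body and catches, but two low square clear pots with flat white lids (top 57 mm above the bench) in place of tubes. It sits in an equal dock and is to be left there.
- spare: The other carrier. Origin: centre of its underside.
- spare_dock: The fixed dock of the other carrier, equal to dock in shape and size.
- sandblock: Bystander: blue hand sanding block 66 x 118 x 47 mm, loose at the back of the bench. Origin: underside centre.
- offcut: Bystander: pine offcut 45 x 140 x 19 mm, loose at the back of the bench. Origin: underside centre.
- tape: Bystander: roll of masking tape, 104 mm across and 25 mm high, lying loose at the left. Origin: underside centre.

How it is judged:
On the way, in this order (a step that is already met when the one before it is completed fails the run):
1. both flip caps are pressed shut while the carrier sits in its dock (value of joint each of cap_left, cap_right below 0.12 rad and z of carrier_grip in the frame of dock below 0.071 m), for 0.2 s.
2. both catches are pinched in while the carrier still sits in its dock (value of joint each of carrier_catch_front, carrier_catch_back above 0.004 m and z of carrier_grip in the frame of dock below 0.075 m), for 0.1 s.
At the end, for the whole second after the job is handed in: The tube carrier is held still (under 0.03 m/s) by the fingers on its catches, both pushed in more than 4 mm, at least 70 mm above its seat, within 0.25 rad of upright, touching neither dock nor the other carrier; both flip caps are within 0.12 rad of shut, and the other carrier is still seated (z of carrier_grip in the frame of dock above 0.135 m and value of joint each of carrier_catch_front, carrier_catch_back above 0.004 m and value of joint each of cap_left, cap_right below 0.12 rad and contact force between carrier and the fingers above 5 N and angle between carrier_grip's own z axis and vertical below 0.25 rad and linear speed of carrier below 0.03 m/s and contact force between carrier and dock below 0.05 N and contact force between carrier and spare below 0.05 N and z of spare_grip in the frame of spare_dock below 0.071 m); the arm keeps its last pose, push and grip.
It fails at once if the other carrier is pulled out of place (more than 15 mm) (distance of spare_grip from where it was at the start of the episode above 0.015 m).
It fails at once if a bystander is shoved (more than 30 mm) (distance of any of sandblock, offcut, tape from where it was at the start of the episode above 0.03 m).
It also fails if it takes over 48 s, if anything falls off the work surface, if the arm or the gripper's body presses on something with over 40 N, if the wrist force passes 120 N, or if a joint passes its speed limit or range.

## Working session

There is one attempt and no reset: what is moved stays moved. The work goes in short steps, Python scripts to look and compute and a tool call to move; the robot and the scene stay as the last step left them, time stands still between calls to the robot, and variables do not carry over. Pictures are saved under pics/ and viewed, at most 10 in all, crops included, and the job is handed in when it is done.

Besides the shell and the picture viewer there is one more tool, called after "Call:" by a JSON object that holds its "fn" and its "kwargs", one argument or row to a line. servo_tool: Moves the arm, as the interface text tells. Its arguments: {"type":"object","properties":{"gripper":{"type":"array"},"travel":{"type":"array"},"turn":{"type":"array"},"grip_force":{"type":"number"}},"required":["gripper","travel","turn"]}

```bash
mkdir -p pics; ls
python3 - <<'E'
from workcell import ctrl
import cv2,numpy as np
s=ctrl.state(); print(s['time_s'],s['tool_pos'],s['ee_rot'],s['gripper_width'])
a=ctrl.camera('top'); b=ctrl.camera('scene')
cv2.imwrite('pics/a.png',cv2.cvtColor(np.vstack([a]),cv2.COLOR_RGB2BGR))
cv2.imwrite('pics/b.png',cv2.cvtColor(b,cv2.COLOR_RGB2BGR))
for c in ('top','scene'):
  p=ctrl.camera_params(c); print(c,p['fx'],p['cx'],p['cy'],(-p['R'].T@p['t']).round(3),p['R'].round(3).tolist())
  for l in ('carrier','spare','dock','cap_left'):
    for r in ctrl.trace(c,l)[:3]:
      m=r['mask']; ys,xs=np.nonzero(m); print(c,l,round(r['confidence'],2),r['extent'],m.sum(),xs.mean().round(1),ys.mean().round(1))
print(ctrl.state()['time_s'])
E
```

```text
pics
0.0 [0.18560715 0.6485535  0.25542938] [-3.13992940e+00  1.08282027e-04  2.86288433e+00] 0.08530251076246309
top 402.99569661822875 261.7579644390052 193.6116445567818 [0.367 0.049 1.464] [[0.004, -1.0, 0.005], [-0.989, -0.005, -0.147], [0.147, -0.004, -0.989]]
top carrier 0.84 [293.5, 202.2, 333.4, 225.8] 473 312.5 213.2
top carrier 0.73 [267.1, 158.3, 301.9, 180.4] 552 285.1 170.0
top spare 0.75 [214.1, 214.6, 255.5, 232.8] 526 234.2 225.0
top dock 0.77 [280.1, 201.3, 340.3, 228.1] 538 310.8 215.4
top cap_left 0.62 [293.2, 205.1, 306.8, 213.1] 50 300.0 208.1
top cap_left 0.29 [295.6, 206.0, 339.4, 221.8] 531 313.2 213.3
scene 445.3432984929201 262.1321746990135 194.14551160817896 [ 0.126 -0.754  0.986] [[0.882, -0.471, 0.006], [-0.322, -0.612, -0.722], [0.344, 0.635, -0.692]]
scene carrier 0.56 [264.6, 233.8, 293.7, 294.9] 962 279.1 264.3
scene spare 0.98 [207.4, 183.8, 233.6, 227.8] 690 220.6 203.4
scene spare 0.32 [268.5, 235.0, 277.4, 242.6] 72 273.9 239.1
scene dock 0.78 [254.7, 246.5, 303.9, 308.8] 880 278.8 283.4
scene cap_left 0.37 [268.5, 233.6, 278.6, 245.0] 60 274.2 239.0
0.5
```

Run:
```python
import cv2,numpy as np
a=cv2.imread('pics/a.png')[140:260,190:360]; b=cv2.imread('pics/b.png')[170:320,180:330]
a=cv2.resize(a,None,fx=4,fy=4,interpolation=cv2.INTER_CUBIC)
cv2.imwrite('pics/a2.png',a)
cv2.imwrite('pics/b2.png',cv2.resize(b,None,fx=4,fy=4,interpolation=cv2.INTER_CUBIC))
```

```text
(no output)
```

View pics/a2.png

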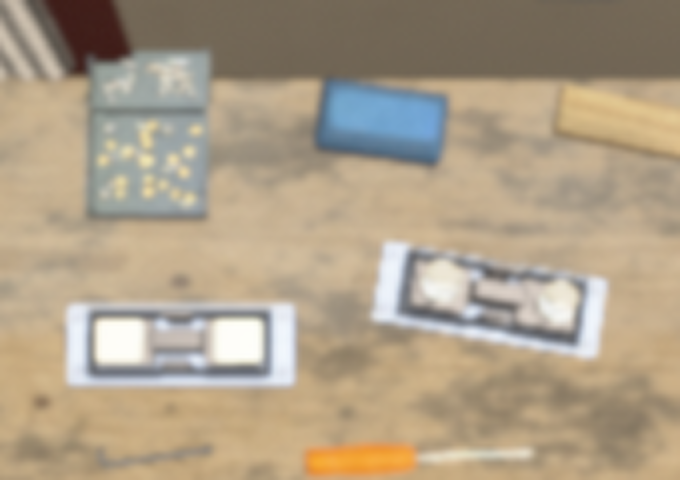

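View pics/b2.png

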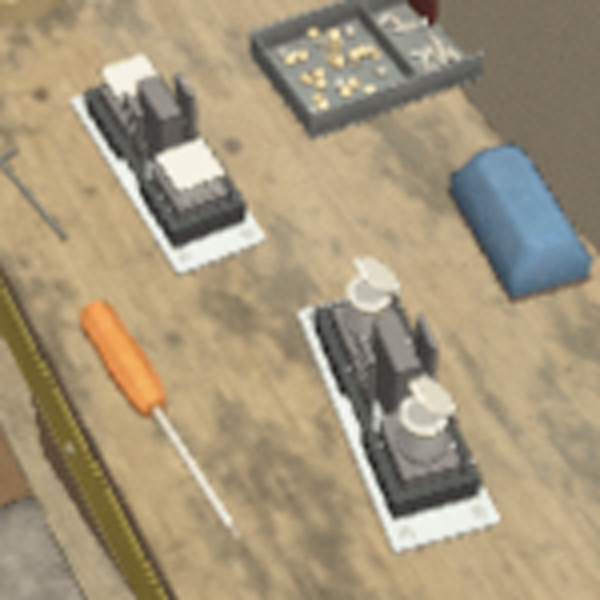

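Top view: the tube carrier is the right-hand unit. Its base plate corners in the crop are (390,242), (607,278), (598,356) and (374,320), and the open caps lean towards world +x (image up). The spare is at the left with flat lids. I'll compute the dock pose from the plate corners.

```bash
cat > h.py <<'E'
from workcell import ctrl
import cv2,numpy as np
def ray(p,uv,z):
    C=-p['R'].T@p['t']; d=p['R'].T@np.array([(uv[0]-p['cx'])/p['fx'],(uv[1]-p['cy'])/p['fy'],1.]); return C+d*(z-C[2])/d[2]
def proj(p,X):
    c=p['R']@np.asarray(X)+p['t']; return np.array([p['fx']*c[0]/c[2]+p['cx'],p['fy']*c[1]/c[2]+p['cy']])
E
python3 - <<'E'
from h import *
p=ctrl.camera_params('top')
P=[ray(p,(u/4+190-.4,v/4+140-.4),.008) for u,v in [(390,242),(607,278),(598,356),(374,320)]]
P=np.array(P); print(P.round(3)); c=P.mean(0); print('c',c)
d=(P[0]+P[3]-P[1]-P[2])[:2]; print(np.linalg.norm(d)/2, np.degrees(np.arctan2(-d[0],d[1])), np.linalg.norm(P[0]-P[3]))
# color-based plate fit
a=cv2.imread('pics/a.png'); 
b=cv2.imread('pics/b.png')
yaw=np.arctan2(-d[0],d[1]); R=np.array([[np.cos(yaw),-np.sin(yaw)],[np.sin(yaw),np.cos(yaw)]])
print('yaw',yaw,'tool',ctrl.state()['ee_rot'])
q=ctrl.camera_params('scene')
for y in(-.102,.102):
  for x in(-.036,.036):
    w=np.r_[c[:2]+R@[x,y],.008]; print(x,y,w.round(3),proj(q,w).round(1), ((proj(q,w)-[180,170])*4+1.6).round())
pw=ctrl.camera_params('wrist'); s=ctrl.state(); print('wrist cam',(-pw['R'].T@pw['t']-s['tool_pos']).round(3),pw['R'].round(2).tolist(),pw['fx'])
E
```

```text
[[ 0.56  -0.05   0.008]
 [ 0.528 -0.247  0.008]
 [ 0.457 -0.237  0.008]
 [ 0.489 -0.035  0.008]]
c [ 0.5082198  -0.14258128  0.008     ]
0.20214732332063098 -9.074071755825141 0.07278565240887294
yaw -0.15837242870137166 tool [-3.14149570e+00  1.34423465e-07  2.86278175e+00]
-0.036 -0.102 [ 0.457 -0.238  0.008] [279.1 307.1] [398. 550.]
0.036 -0.102 [ 0.528 -0.249  0.008] [305.5 299.2] [504. 518.]
-0.036 0.102 [ 0.489 -0.036  0.008] [253.7 247.3] [296. 311.]
0.036 0.102 [ 0.56  -0.048  0.008] [277.6 241. ] [392. 285.]
wrist cam [-0.075  0.023  0.118] [[0.28, 0.96, 0.0], [0.91, -0.26, 0.31], [0.3, -0.08, -0.95]] 289.9500236740999
```

Call:
{"fn": "servo_tool", "kwargs": {
  "gripper": [0.5,0.2,0,0,0],
  "travel": [
    [22,-33,0],
    [44,-66,0],
    [66,-99,0],
    [88,-132,0],
    [110,-165,0]
  ],
  "turn": [-7,-14,-21,-28,-35]
}}

```text
time_s: 0.92
tool_pos: [0.2965, 0.4823, 0.2565]
ee_rot: [3.141, -0.0, 2.246]
contact_force: [0.1, 0.1, 0.4]
gripper_width: 0.0254
grasp_force: 0.0
```

Call:
{"fn": "servo_tool", "kwargs": {
  "gripper": [0,0,0,0,0],
  "travel": [
    [22,-33,0],
    [44,-66,0],
    [66,-99,0],
    [88,-132,0],
    [110,-165,0]
  ],
  "turn": [-7,-14,-21,-28,-35]
}}

```text
time_s: 1.33
tool_pos: [0.4065, 0.3173, 0.2567]
ee_rot: [3.141, -0.001, 1.635]
contact_force: [1.2, 0.0, 0.5]
gripper_width: -0.0002
grasp_force: 0.0
```

Call:
{"fn": "servo_tool", "kwargs": {
  "gripper": [0,0,0,0,0],
  "travel": [
    [10,-40,0],
    [20,-80,0],
    [30,-120,0],
    [40,-160,0],
    [50,-200,0]
  ],
  "turn": [-7,-13,-13,-13,-13]
}}

```text
time_s: 1.75
tool_pos: [0.4559, 0.1172, 0.2566]
ee_rot: [3.141, -0.001, 1.415]
contact_force: [1.2, 0.9, -0.7]
gripper_width: -0.0002
grasp_force: 0.0
```

Call:
{"fn": "servo_tool", "kwargs": {
  "gripper": [0,0,0,0,0],
  "travel": [
    [10,-40,0],
    [20,-80,0],
    [30,-120,0],
    [40,-160,0],
    [50,-200,0]
  ],
  "turn": [0,0,0,0,0]
}}

```text
time_s: 2.17
tool_pos: [0.506, -0.083, 0.2566]
ee_rot: [3.141, -0.0, 1.415]
contact_force: [1.7, 0.3, -0.2]
gripper_width: 0.0001
grasp_force: 0.0
```

```bash
cat >> h.py <<'E'
C=np.array([0.508,-0.1426]); YAW=-0.158
def W(v,c=C,yaw=YAW):
    R=np.array([[np.cos(yaw),-np.sin(yaw)],[np.sin(yaw),np.cos(yaw)]]); return np.r_[c+R@np.array(v[:2]),v[2]]
PTS=[(sx*.036,sy*.102,.008) for sx in(-1,1) for sy in(-1,1)]+[(sx*.030,sy*.083,.03) for sx in(-1,1) for sy in(-1,1)]+[(sx*.009,sy*.023,.082) for sx in(-1,1) for sy in(-1,1)]+[(.0175,.052,.0725),(.0175,-.052,.0725)]
E
python3 - <<'E'
from h import *
p=ctrl.camera_params('wrist'); a=ctrl.camera('wrist')
np.savez('w1.npz',a=a,**p)
b=cv2.resize(cv2.cvtColor(a,cv2.COLOR_RGB2BGR),(768,576),interpolation=cv2.INTER_CUBIC)
for X in PTS: cv2.drawMarker(b,tuple(int(round(k)) for k in proj(p,W(X))*1.5+.25),(0,0,255),0,10,1)
cv2.imwrite('pics/w1.png',b)
for l in('cap_left','cap_right','carrier'):
  for r in ctrl.trace('wrist',l)[:2]: print(l,round(r['confidence'],2),np.array(r['extent'])*1.5)
E
```

```text
cap_left 0.71 [388.2  248.1  429.75 291.  ]
cap_right 0.44 [355.35 186.45 444.75 389.1 ]
carrier 0.83 [368.4  227.25 440.1  359.1 ]
```

View pics/w1.png

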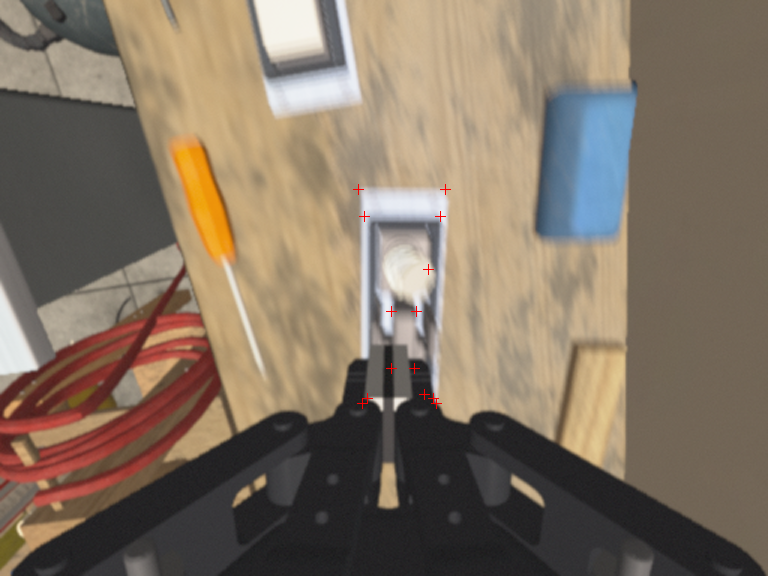

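The left tube and cap sit near (408,268). The projected plate corners (358–445,189) lie 4 px left of the real ones, and the gripper hides the right half. I'll shift -y and look again once the arm has settled.

Call:
{"fn": "servo_tool", "kwargs": {
  "gripper": [0,0,0,0,0],
  "travel": [
    [0,-40,0],
    [0,-80,0],
    [0,-120,0],
    [0,-140,0],
    [0,-140,0]
  ],
  "turn": [0,0,0,0,0]
}}

```text
time_s: 2.78
tool_pos: [0.5052, -0.2245, 0.2566]
ee_rot: [3.141, 0.002, 1.41]
contact_force: [-0.8, -0.1, -0.2]
gripper_width: 0.0002
grasp_force: 0.0
```

Run:
```python
from h import *
ctrl.camera('wrist')
p=ctrl.camera_params('wrist'); a=ctrl.camera('wrist')
np.savez('w2.npz',a=a,**p); print(ctrl.state()['tool_pos'],np.abs(ctrl.state()['dq']).max())
b=cv2.cvtColor(a,cv2.COLOR_RGB2BGR)[130:280,170:360]
b=cv2.resize(b,None,fx=4,fy=4,interpolation=cv2.INTER_CUBIC)
for X in PTS: cv2.drawMarker(b,tuple(int(round(k)) for k in (proj(p,W(X))-[170,130])*4+1.5),(0,0,255),0,12,1)
cv2.imwrite('pics/w2.png',b)
for l in('cap_left','cap_right','carrier'):
  for r in ctrl.trace('wrist',l)[:2]: print(l,round(r['confidence'],2),(np.array(r['extent'])-[170,130]*2)*4)
```

```text
[ 0.50597523 -0.21974474  0.25608771] 0.028790493822295073
cap_left 0.8 [ 260.4 -467.6  388.8 -311.6]
cap_left 0.63 [ 205.6 -463.2  410.8  134.4]
cap_right 0.88 [253.6  14.4 382.4 138.8]
cap_right 0.17 [ 262.4 -479.6  389.2 -308.4]
carrier 0.82 [ 204.8 -460.   414.   137.2]
```

View pics/w2.png

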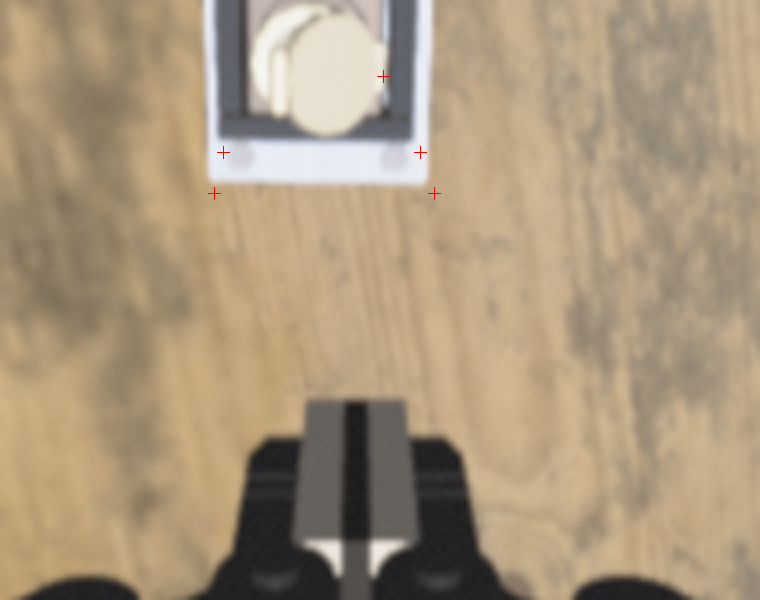

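My crop was too low. The right end of the plate has corners at (208,180) and (428,183), against markers at (214,193) and (434,193). Next I'll view the whole carrier from the same saved picture.

Run:
```python
from h import *
d=dict(np.load('w2.npz')); a=d['a']
b=cv2.cvtColor(a,cv2.COLOR_RGB2BGR)[0:190,200:300]
b=cv2.resize(b,None,fx=3.15,fy=3.15,interpolation=cv2.INTER_CUBIC)
c=b.copy()
for X in PTS: cv2.drawMarker(c,tuple(int(round(k)) for k in (proj(d,W(X))-[200,0])*3.15+1.1),(0,0,255),0,12,1)
cv2.imwrite('pics/w2b.png',np.hstack([b,c]))
```

```text
(no output)
```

View pics/w2b.png

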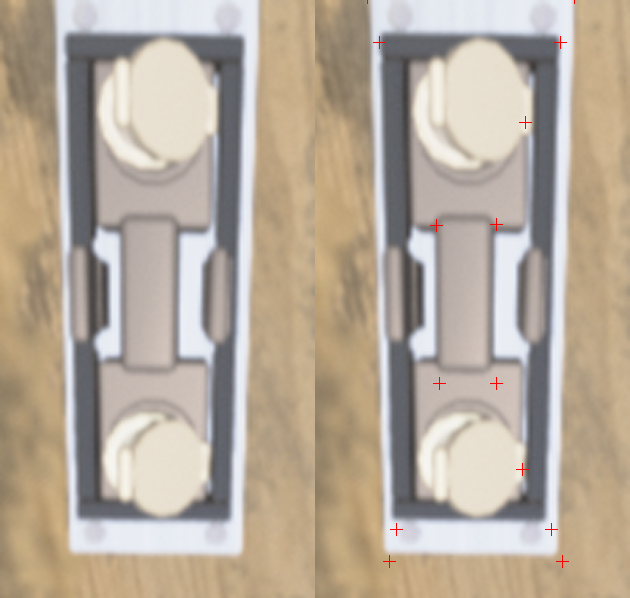

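Run:
```python
from h import *
from scipy.optimize import least_squares
d=dict(np.load('w2.npz'))
obs=[((-.03,.083,.03),(66,35)),((.03,.083,.03),(244,38)),((.03,-.083,.03),(231,518)),((-.03,-.083,.03),(77,516)),
((-.009,.023,.082),(122,214)),((.009,.023,.082),(179,214)),((.009,-.023,.082),(177,370)),((-.009,-.023,.082),(121,370)),
((-.036,-.102,.008),(70,552)),((.036,-.102,.008),(242,552))]
px=lambda v:(np.array(v)-1.1)/3.15+[200,0]
f=lambda q:np.concatenate([proj(d,W(X,q[:2],q[2]))-px(v) for X,v in obs])
r=least_squares(f,[.508,-.1426,-.158]); print(r.x.round(4),np.degrees(r.x[2]),f(r.x).reshape(-1,2).round(1).tolist())
c,yaw=r.x[:2],r.x[2]
for sy in(1,-1):
  print('hinge px',((proj(d,W((.0175,sy*.052,.0725),c,yaw))-[200,0])*3.15+1.1).round())
  for th in(.5,.6,.7,.8,.9,1.,1.1,1.2):
    t=np.linspace(0,2*np.pi,60); rr=17.5+15.5*np.cos(t); 
    x=.0175-rr*1e-3*np.cos(th)+.0035*np.sin(th); z=.0725+rr*1e-3*np.sin(th)+.0035*np.cos(th); y=sy*.052+.0155*np.sin(t)
    P=np.array([(proj(d,W(v,c,yaw))-[200,0])*3.15+1.1 for v in zip(x,y,z)]); print(sy,th,P.min(0).round(),P.max(0).round())
```

```text
[ 0.5079 -0.1393 -0.1708] -9.788536415336589 [[-0.4, -1.6], [0.6, -1.7], [0.3, 1.3], [-0.1, 1.4], [-0.9, -0.5], [0.3, -0.2], [0.4, 0.8], [-0.1, 0.5], [-0.3, 0.2], [0.1, 0.9]]
hinge px [210. 111.]
1 0.5 [113.  40.] [210. 162.]
1 0.6 [120.  39.] [211. 162.]
1 0.7 [128.  38.] [213. 161.]
1 0.8 [136.  36.] [214. 161.]
1 0.9 [146.  35.] [215. 161.]
1 1.0 [157.  35.] [216. 160.]
1 1.1 [168.  34.] [218. 160.]
1 1.2 [180.  34.] [219. 160.]
hinge px [203. 460.]
-1 0.5 [117. 417.] [203. 513.]
-1 0.6 [123. 417.] [205. 514.]
-1 0.7 [130. 418.] [206. 515.]
-1 0.8 [138. 418.] [207. 516.]
-1 0.9 [146. 419.] [208. 517.]
-1 1.0 [156. 419.] [209. 518.]
-1 1.1 [166. 419.] [210. 518.]
-1 1.2 [176. 419.] [211. 519.]
```

Fit: dock at (0.508, -0.140), yaw about -9.7°, caps about 0.75 rad (left) and 0.72 rad (right). I'll close the right cap first, with shut fingers sweeping from behind the hinge side.

Call:
{"fn": "servo_tool", "kwargs": {
  "gripper": [0,0,0,0,0],
  "travel": [
    [7.5,28,-35],
    [7.5,28,-70],
    [7.5,28,-100],
    [7.5,28,-120],
    [7.5,28,-120]
  ],
  "turn": [-0.7,-0.7,-0.7,-0.7,-0.7]
}}

```text
time_s: 3.45
tool_pos: [0.5117, -0.19, 0.1327]
ee_rot: [-3.135, -0.001, 1.405]
contact_force: [-0.6, 1.6, 0.6]
gripper_width: -0.0002
grasp_force: 0.0
```

Run:
```python
from h import *
ctrl.camera('wrist')
p=ctrl.camera_params('wrist'); a=ctrl.camera('wrist'); s=ctrl.state(); print(s['tool_pos'],s['ee_rot'],s['contact_force'])
b=cv2.cvtColor(a,cv2.COLOR_RGB2BGR)[100:300,140:380]
cv2.imwrite('pics/w3.png',cv2.resize(b,None,fx=2.5,fy=2.5,interpolation=cv2.INTER_CUBIC))
```

```text
[ 0.51339588 -0.19195713  0.13648005] [-3.14054013e+00 -3.50443938e-04  1.40345216e+00] [ 0.39488138 -1.01935452  0.44307085]
```

View pics/w3.png

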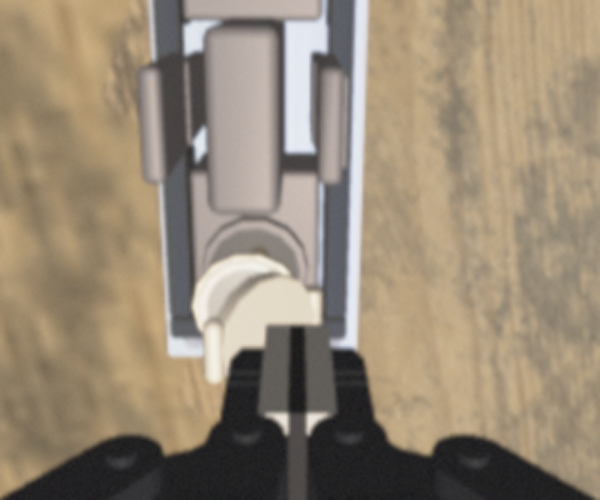

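The fingertips (295,370) stand over the hinge-side half of the open right cap, with its lip at (213,350), as planned. Sweeping now.

Call:
{"fn": "servo_tool", "kwargs": {
  "gripper": [0,0,0,0,0],
  "travel": [
    [-2,0,-7],
    [-2,0,-13],
    [-5,0.5,-15.5],
    [-8,1,-18.5],
    [-11,1.5,-22]
  ],
  "turn": [0,0,0,0,0]
}}

```text
time_s: 3.97
tool_pos: [0.5021, -0.1916, 0.1145]
ee_rot: [3.141, -0.0, 1.402]
contact_force: [-0.1, 0.5, 0.4]
gripper_width: 0.0005
grasp_force: 0.3
```

Call:
{"fn": "servo_tool", "kwargs": {
  "gripper": [0,0,0,0,0],
  "travel": [
    [-2,0.5,-5],
    [-3,0.5,-9],
    [-4,0.5,-12],
    [-4,0.5,-15],
    [-4,0.5,-15]
  ],
  "turn": [0,0,0,0,0]
}}

```text
time_s: 4.38
tool_pos: [0.4983, -0.1912, 0.1008]
ee_rot: [3.14, -0.001, 1.401]
contact_force: [-6.3, 4.8, 23.9]
gripper_width: -0.0002
grasp_force: 12.2
```

Call:
{"fn": "servo_tool", "kwargs": {
  "gripper": [0,0,0,0,0],
  "travel": [
    [0,0,30],
    [8,10,55],
    [20,45,60],
    [30,80,60],
    [32.5,100,55]
  ],
  "turn": [0,0,0,0,0]
}}

```text
time_s: 4.8
tool_pos: [0.5332, -0.0873, 0.1552]
ee_rot: [3.138, -0.002, 1.405]
contact_force: [1.1, 0.5, -0.9]
gripper_width: 0.0
grasp_force: 0.0
```

Call:
{"fn": "servo_tool", "kwargs": {
  "gripper": [0,0,0,0,0],
  "travel": [
    [0,0,-8],
    [0,0,-15],
    [0,0,-15],
    [0,0,-15],
    [0,0,-15]
  ],
  "turn": [0,0,0,0,0]
}}

```text
time_s: 5.22
tool_pos: [0.5305, -0.0926, 0.1394]
ee_rot: [-3.142, 0.001, 1.4]
contact_force: [-0.5, -0.0, 0.7]
gripper_width: -0.0002
grasp_force: 0.0
```

Run:
```python
from h import *
p=ctrl.camera_params('wrist'); a=ctrl.camera('wrist'); s=ctrl.state(); print(s['tool_pos'],s['ee_rot'],s['contact_force'])
c=ctrl.camera('scene')
b=cv2.cvtColor(a,cv2.COLOR_RGB2BGR)[100:300,140:380]
c=cv2.cvtColor(c,cv2.COLOR_RGB2BGR)[200:320,240:330]
b=cv2.resize(b,None,fx=2,fy=2,interpolation=cv2.INTER_CUBIC);c=cv2.resize(c,(300,400),interpolation=cv2.INTER_CUBIC)
cv2.imwrite('pics/w4.png',np.hstack([b,c]))
```

```text
[ 0.53064081 -0.0924658   0.13952226] [3.14126097e+00 4.38475212e-04 1.39977900e+00] [ 0.36389425 -0.40405715  0.35897515]
```

View pics/w4.png

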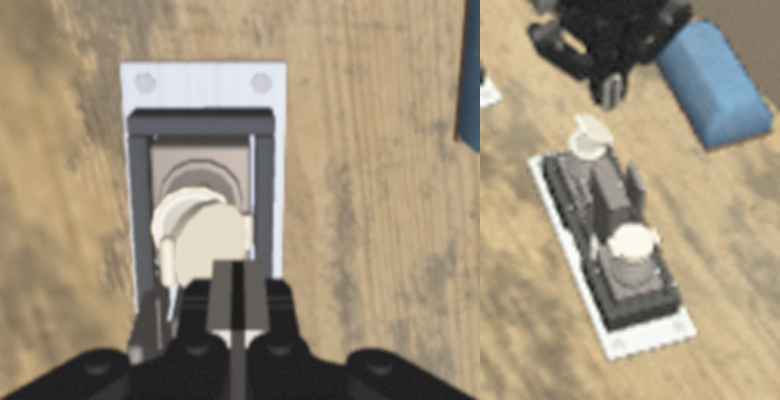

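The right cap is shut, lying flat at (632,242). The fingers stand over the hinge side of the left cap at (205,245). I'll repeat the sweep.

Call:
{"fn": "servo_tool", "kwargs": {
  "gripper": [0,0,0,0,0],
  "travel": [
    [-2,1,-9],
    [-2,1,-16],
    [-5,1.5,-18.5],
    [-8,2,-21.5],
    [-11,2.5,-25]
  ],
  "turn": [0,0,0,0,0]
}}

```text
time_s: 5.73
tool_pos: [0.5194, -0.0886, 0.1139]
ee_rot: [-3.141, 0.0, 1.402]
contact_force: [0.6, -0.2, -0.3]
gripper_width: -0.0002
grasp_force: 0.2
```

Call:
{"fn": "servo_tool", "kwargs": {
  "gripper": [0,0,0,0,0],
  "travel": [
    [-2,0.5,-5],
    [-3,0.5,-9],
    [-4,0.5,-12],
    [-4,0.5,-15],
    [-4,0.5,-15]
  ],
  "turn": [0,0,0,0,0]
}}

```text
time_s: 6.15
tool_pos: [0.5158, -0.0881, 0.1008]
ee_rot: [3.141, -0.002, 1.401]
contact_force: [-7.0, 4.6, 24.2]
gripper_width: -0.0001
grasp_force: 12.2
```

Call:
{"fn": "servo_tool", "kwargs": {
  "gripper": [0,0,1,1,1],
  "travel": [
    [0,0,35],
    [0,0,65],
    [-4,-26,75],
    [-7.5,-52,75],
    [-7.5,-52,75]
  ],
  "turn": [0,0,0,0,0]
}}

```text
time_s: 6.57
tool_pos: [0.5079, -0.1453, 0.1757]
ee_rot: [3.138, 0.003, 1.397]
contact_force: [-0.5, -0.9, -0.1]
gripper_width: 0.0355
grasp_force: 0.0
```

Call:
{"fn": "servo_tool", "kwargs": {
  "gripper": [1,1,1,1],
  "travel": [
    [0,0,0],
    [0,0,0],
    [0,0,0],
    [0,0,0]
  ],
  "turn": [0,0,0,0]
}}

```text
time_s: 6.9
tool_pos: [0.5083, -0.1391, 0.1739]
ee_rot: [-3.141, -0.0, 1.403]
contact_force: [0.5, -0.7, -0.5]
gripper_width: 0.0834
grasp_force: 0.0
```

Run:
```python
from h import *
p=ctrl.camera_params('wrist'); a=ctrl.camera('wrist'); s=ctrl.state(); print(s['tool_pos'],s['ee_rot'],s['contact_force'],s['gripper_width'])
c=ctrl.camera('scene')
b=cv2.cvtColor(a,cv2.COLOR_RGB2BGR)[100:300,140:380]
for X in((.03,.083,.03),(-.03,.083,.03),(.009,.023,.082),(-.009,.023,.082)): cv2.circle(b,tuple(int(round(k)) for k in proj(p,W(X,np.array([.508,-.140]),-.169))-[140,100]),1,(0,0,255),-1)
c=cv2.cvtColor(c,cv2.COLOR_RGB2BGR)[200:320,240:330]
b=cv2.resize(b,None,fx=2,fy=2,interpolation=cv2.INTER_CUBIC);c=cv2.resize(c,(300,400),interpolation=cv2.INTER_CUBIC)
cv2.imwrite('pics/w5.png',np.hstack([b,c]))
```

```text
[ 0.50832695 -0.13920314  0.17392748] [-3.14091202e+00 -2.36847162e-04  1.40317473e+00] [0.41389939 0.6124381  0.46880738] 0.08521302785110119
```

View pics/w5.png

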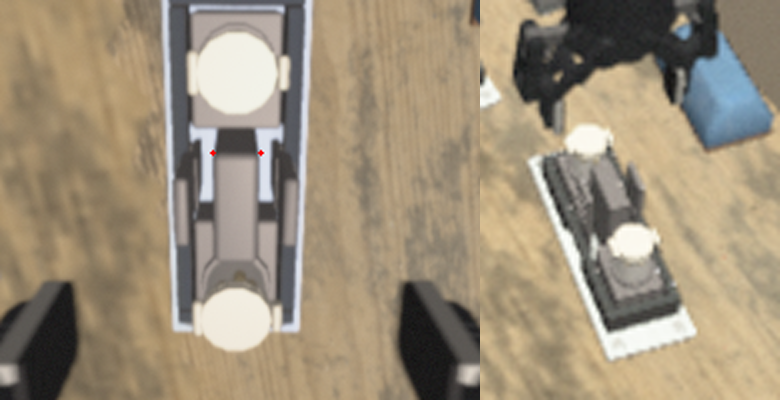

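Both caps lie flat (236,72) and (236,315), and the pads at (75,340) and (402,330) straddle the web centre at column 236. Descending to pinch.

Call:
{"fn": "servo_tool", "kwargs": {
  "gripper": [1,1,1,1,1],
  "travel": [
    [0,0,-30],
    [0,0,-60],
    [0,0,-85],
    [0,0,-103],
    [0,0,-103]
  ],
  "turn": [0,0,0,0,0]
}}

```text
time_s: 7.42
tool_pos: [0.5066, -0.1391, 0.0682]
ee_rot: [-3.136, -0.0, 1.403]
contact_force: [0.1, -0.2, -0.5]
gripper_width: 0.0856
grasp_force: 0.0
```

Call:
{"fn": "servo_tool", "kwargs": {
  "gripper": [0.7,0.5,0.3,0.3,0.3],
  "travel": [
    [0,0,0],
    [0,0,0],
    [0,0,0],
    [0,0,0],
    [0,0,0]
  ],
  "turn": [0,0,0,0,0],
  "grip_force": 40
}}

```text
time_s: 7.83
tool_pos: [0.5076, -0.14, 0.073]
ee_rot: [-3.141, -0.001, 1.402]
contact_force: [-6.1, 3.2, 22.1]
gripper_width: 0.0304
grasp_force: 38.1
```

Call:
{"fn": "servo_tool", "kwargs": {
  "gripper": [0,0,0,0,0],
  "travel": [
    [0,0,0],
    [0,0,0],
    [0,0,0],
    [0,0,0],
    [0,0,0]
  ],
  "turn": [0,0,0,0,0]
}}

```text
time_s: 8.25
tool_pos: [0.5076, -0.1399, 0.0731]
ee_rot: [3.141, -0.001, 1.401]
contact_force: [-7.2, 1.9, 17.5]
gripper_width: 0.0306
grasp_force: 38.8
```

Call:
{"fn": "servo_tool", "kwargs": {
  "gripper": [0,0,0,0,0],
  "travel": [
    [0,0,2],
    [0,0,4],
    [0,0,7],
    [0,0,11],
    [0,0,15]
  ],
  "turn": [0,0,0,0,0]
}}

```text
time_s: 8.67
tool_pos: [0.5084, -0.14, 0.0867]
ee_rot: [3.142, 0.0, 1.402]
contact_force: [-0.2, -0.1, -1.8]
gripper_width: 0.03
grasp_force: 40.2
```

Run:
```python
from h import *
s=ctrl.state(); print(s['tool_pos'],s['contact_force'],s['gripper_width'],s['grasp_force'])
a=ctrl.camera('wrist'); c=ctrl.camera('scene')
b=cv2.cvtColor(a,cv2.COLOR_RGB2BGR)[100:300,140:380]
c=cv2.cvtColor(c,cv2.COLOR_RGB2BGR)[200:320,240:330]
b=cv2.resize(b,None,fx=2,fy=2,interpolation=cv2.INTER_CUBIC);c=cv2.resize(c,(300,400),interpolation=cv2.INTER_CUBIC)
cv2.imwrite('pics/w6.png',np.hstack([b,c]))
```

```text
[ 0.50835226 -0.1400145   0.08665929] [-0.17203738 -0.12118831 -1.80565589] 0.02996762499183393 40.18706738948822
```

View pics/w6.png

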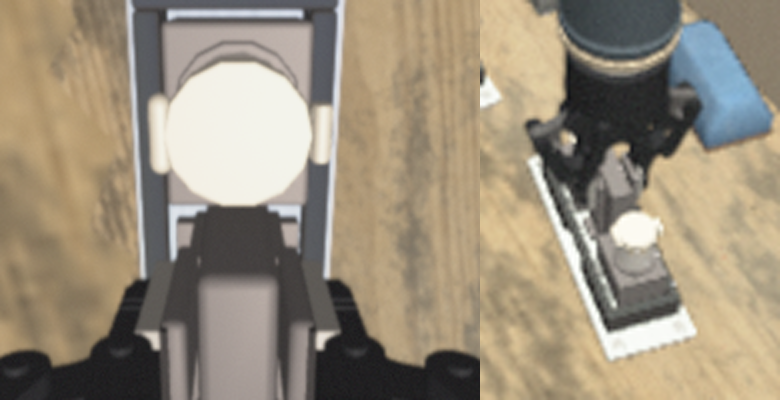

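The pads hold both catches at (165,310) and (315,310), both caps are shut, and the 1.8 N load matches the carrier's weight. Lifting on.

Call:
{"fn": "servo_tool", "kwargs": {
  "gripper": [0,0,0,0,0],
  "travel": [
    [0,0,8],
    [0,0,18],
    [0,0,28],
    [0,0,40],
    [0,0,52]
  ],
  "turn": [0,0,0,0,0]
}}

```text
time_s: 9.18
tool_pos: [0.5083, -0.1402, 0.1397]
ee_rot: [3.141, 0.0, 1.402]
contact_force: [-0.6, -0.2, -2.6]
gripper_width: 0.0296
grasp_force: 40.2
```

Call:
{"fn": "servo_tool", "kwargs": {
  "gripper": [0,0,0,0,0],
  "travel": [
    [0,0,12],
    [0,0,22],
    [0,0,30],
    [0,0,35],
    [0,0,35]
  ],
  "turn": [0,0,0,0,0]
}}

```text
time_s: 9.6
tool_pos: [0.5087, -0.1402, 0.1744]
ee_rot: [3.14, -0.0, 1.402]
contact_force: [0.9, 0.0, -2.8]
gripper_width: 0.0294
grasp_force: 40.2
```

Call:
{"fn": "servo_tool", "kwargs": {
  "gripper": [0,0,0,0,0],
  "travel": [
    [0,0,0],
    [0,0,0],
    [0,0,0],
    [0,0,0],
    [0,0,0]
  ],
  "turn": [0,0,0,0,0]
}}

```text
time_s: 10.02
tool_pos: [0.5081, -0.1401, 0.1729]
ee_rot: [-3.141, 0.0, 1.402]
contact_force: [-0.8, -0.5, -2.8]
gripper_width: 0.0295
grasp_force: 40.2
```

Run:
```python
from h import *
s=ctrl.state(); print(s['tool_pos'],s['contact_force'],s['gripper_width'],s['grasp_force'],np.abs(s['dq']).max())
a=ctrl.camera('wrist'); c=ctrl.camera('scene')
b=cv2.cvtColor(a,cv2.COLOR_RGB2BGR)[100:300,140:380]
c=cv2.cvtColor(c,cv2.COLOR_RGB2BGR)[160:320,200:320]
b=cv2.resize(b,None,fx=2,fy=2,interpolation=cv2.INTER_CUBIC);c=cv2.resize(c,(300,400),interpolation=cv2.INTER_CUBIC)
cv2.imwrite('pics/w7.png',np.hstack([b,c]))
```

```text
[ 0.50808175 -0.14008194  0.17293084] [-0.83489486 -0.52448174 -2.84615501] 0.0295149748788658 40.17259061336517 0.0023560907948982635
```

View pics/w7.png

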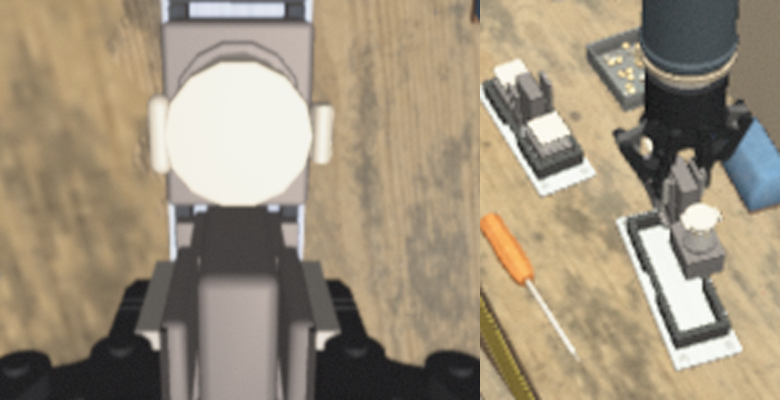

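The carrier hangs upright about 10 cm above the empty dock, with both caps shut and the spare still seated. Handing in.

```bash
python3 -c "
from workcell import ctrl
print(ctrl.sign_off())"
```

```text
the job is handed in; nothing more can be done
None
```

I pressed both caps shut with the carrier in its dock, then pinched its catches and lifted it. At hand-in (about 10 s in) it was held upright and still about 10 cm above its seat, with the spare still seated; no verdict came back.

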